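Clamp the filter box in the crank clamp

TASK

Set the aluminium filter box on the clamp's beam between the two open jaws, its long side along the beam, and let go of it. Then take the crank's red loose sleeve between the fingers and wind the crank clockwise until the jaw has pushed the box against the back jaw and grips it snugly, never letting go of the sleeve part-way and stopping as soon as you feel it bite so that the box is not crushed; then let go. Leave the mug, jar, screwdriver and handheld radio where they are.

Things in the scene. Friction and masses are not known exactly. Their poses are not given: they have to be found in the camera images.
- box_center (a point): Centre of the loose die-cast aluminium filter box, 70 x 40 x 44 mm (its own x, y, z), 0.2 to 0.45 kg, standing on the desk, so this point is 22 mm above its underside. Long side along its x. Brass plug in the middle of the lid.
- clamp: Bench clamp fixed to the desk: dark steel beam 400 mm long (its x), 36 mm wide (its y), flat top 30 mm above the desk, on two feet 90 mm wide, 165 mm either side of the middle; origin under the middle, on the desk. Back jaw near its -x end; at its +x end a blue gearbox (70 x 66 mm, top 80 mm above the desk) with the crank on top. Jaws are 50 mm wide and stand 34 mm above the beam.
- bay (a point): Point on the beam's top in the open bay between the jaws, axes as the clamp's. The box is to stand about here, its x along the clamp's x (either way round). The back jaw (blue, black rubber face) is set 53 to 77 mm to the -x side; its place is not told, find it by feel. The moving jaw's face starts 54 to 60 mm to the +x side. Free room for fingers on the +-y sides.
- jaw_face (a point): Black rubber pad of the moving jaw, 7 x 50 x 34 mm, sprung (25 N per mm, up to 5 mm); this point is the middle of the face that touches the box, 47 mm above the desk, axes as the clamp's. It moves 8 mm towards the clamp's -x for each radian of crank until it bites.
- crank_axis (a point): Point on the crank's upright turning axis at the height of the sleeve's middle, 135 mm above the desk; axes as the clamp's.
- sleeve: Red plastic grip sleeve, upright, 24 mm across, 56 mm tall, origin at its middle, 135 mm above the desk and 50 mm from the crank's axis. It spins freely on its pin, so fingers holding it from above go round without turning. It must stay gripped, not merely pushed, from the start of winding until the box is tight. Crank arm (steel, 16 mm wide) just below it.
- crank (a joint): Crank angle (rad), grows clockwise from above and closes the jaw; starts at 0 to 0.7; at 0 the arm points along the clamp's +x; ends at 9. Drag along the circle at the sleeve: 2.6 N, plus 1 N per 50 mm/s; at rest it holds either way. Once the box is tight each further newton adds 6 N of clamping: under 8 N is loose, over 70 N crushes; a push of 5 to 8 N is right. Let go, the drag keeps about 15 N.
- mug: Blue mug, a bystander, not to be moved; 85 mm high, origin under its middle.
- jar: Clear jar with yellow cap, a bystander, not to be moved; 60 mm across, 70 mm high, origin under its middle.
- screwdriver: Screwdriver lying on the desk, a bystander, not to be moved.
- handheld: Black handheld radio lying on the desk, a bystander, not to be moved; 110 x 56 x 32 mm, origin under its middle.
Mind the look-alikes: they are no part of the job. Leave any pink look-alike of the part that bears box_center alone.

How it is judged:
On the way, in this order (a step that is already met when the one before it is completed fails the run):
1. the box stands on the beam in the bay, let go (horizontal distance between box_center and bay below 0.03 m and z of box_center in the frame of bay between 0.019 and 0.025 m and contact force between the fingers and box below 0.3 N and linear speed of box below 0.03 m/s), for 0.2 s.
2. the jaw is being wound in by the held sleeve (distance of jaw_face from where it was at the start of the episode above 0.012 m and contact force between the fingers and sleeve above 6 N), for 0.2 s.
At the end, for the whole second after the job is handed in: The box stands upright on the beam, its long side along the beam (within 0.12 rad), centred on it within 15 mm, at rest and held between the jaws with more than 8 N (contact force between jaw and box above 8 N and angle between the x axis of box_center and the x axis of bay, either way round below 0.12 rad and y of box_center in the frame of bay between -0.015 and 0.015 m and z of box_center in the frame of bay between 0.019 and 0.027 m and angle between box_center's own z axis and vertical below 0.1 rad and linear speed of box below 0.01 m/s); the robot touches nothing.
It fails at once if the box is crushed: more than 70 N between jaw and box (contact force between jaw and box above 70 N).
It fails at once if the sleeve is let go, or only pushed, after winding has begun (jaw moved over 6 mm) and before the box is tight (distance of jaw_face from where it was at the start of the episode above 0.006 m and contact force between jaw and box below 6 N and contact force between the fingers and sleeve below 6 N).
It fails at once if a bystander is moved more than 20 mm (distance of any of mug, jar, screwdriver, handheld from where it was at the start of the episode above 0.02 m).
It also fails if it takes over 72 s, if anything falls off the work surface, if the arm or the gripper's body presses on something with over 40 N, if the wrist force passes 120 N, or if a joint passes its speed limit or range.

ROBOT

A 6-joint arm with a two-finger parallel gripper is mounted at the origin on the work surface. World frame = base frame: x ahead of the robot, y to its left, z up, the work surface at z = 0. Lengths are in m, angles in rad, forces in N, time in s.
With the tool pointing down it reaches from about 0.25 to 0.775 m from the base axis. Payload 4 kg.
Tool frame: the origin (TCP) lies midway between the tips of the shut fingers; the grasp point (between the pads) lies manip.grip_depth behind it (manip.grip_depth is the distance from the TCP to the grasp point, in m); z points along the fingers, y is the direction in which the jaws open and shut (so a half turn about z gives the same grasp; the last joint's range is limited). The gripper opens to 85 mm and grips with 20 to 120 N. Pads are 22 mm wide; open, the fingers measure 114 mm over their backs; the gripper's body (76 mm by 85 mm) begins 54 mm behind the grasp point. The pads swing forward as they close: fully open they stand 13 mm farther back than shut.
Start: joints at [1.165, 0.087, 1.371, -0, 1.684, -0.103], TCP at [0.164, 0.525, 0.231] pointing down, gripper open.
Joint ranges: [-3.1, 3.1], [-0.76, 2.03], [0.27, 2.55], [-1.08, 4.22], [0.17, 2.65], [-2.57, 2.57]. Speed limits (rad/s): [2.79, 2.79, 3.14, 3.14, 3.14, 3.14].

INTERFACE

Orientations are given as a rotation vector (axis times angle).
In Python, from station import manip gives the robot as it stands.
- The arm moves only by the tool send_rows, never from a script. Its argument "series" is a list of rows, each an object of numbers: "x", "y", "z": the shift along the tool's x, y, z in units of 50 mm (1.0 is 50 mm); "twist": the turn about the tool's z in units of 8 degrees (1.0 is 8 degrees); "grip": the closure, from 0 (fully open) to 1 (shut). In form: [{"x": .., "y": .., "z": .., "twist": .., "grip": ..}, ...]. A call has 1 to 5 rows; each row is the pose to reach, as a shift and turn from the pose measured when the call began, along the tool's axes at that moment; what a row does not reach only later rows make up. A row lasts 1/10 s, in which the tool goes at most 50 mm and 8.59 degrees, less where a joint would pass 70% of its speed; a pose out of reach is approached as far as the arm can. A call with a gripper value outside its range is refused whole. The fingers move at their own pace and stop on an object; "squeeze" is the grip in N (left out, the last holds). Time passes only in rows, so rows that repeat a pose let the fingers close. It gives the time, the measured TCP pose, the force and the opening at its end, in the units of the state.
- manip.read_state(): the state, without advancing time (a new reading comes with each control period).
- manip.read_camera(name): name is "scene" or "side" or "wrist"; returns the picture (420x560x3 uint8, red, green, blue); there is no depth.
- manip.calibration(name): a dict with "mtx" (3x3 intrinsics, pixels), "R" (3x3) and "t" (3): a world point X has camera coordinates R X + t. Camera axes: x right, y down, z forward; pixel columns grow to the right and rows downward; lengths in m; the calibration is good to about 2 mm. A picture is of the moment at which its call begins: read the wrist's pose just before it. calibration takes no time and is no camera call; for the wrist camera it gives the pose at the moment of the call.
- manip.sign_off(): hands the job in, once; it reports no verdict.
The state is a dict: "clock": time; "joint_pos": joint angles; "joint_vel": joint speeds; "joint_torque": joint torques, N m; "tcp_pos": TCP position; "orientation": TCP orientation; "ft_force": force on the tool from outside, world axes, zero at the start; "torque": the same for the moment, N m; "opening": finger opening in m.
Only numpy, scipy, OpenCV 4.12 (cv2) and the standard library are available. Lean on these libraries where they do the work, as an engineer would, in place of code of your own. Each camera call takes 0.05 s, during which the arm holds its last target. There are 200 camera calls.

## Working session

There is one attempt and no reset: what is moved stays moved. The work goes in short steps, Python scripts to look and compute and a tool call to move; the robot and the scene stay as the last step left them, time stands still between calls to the robot, and variables do not carry over. Pictures are saved under pics/ and viewed, about 8 in all and at most 12, crops included, and the job is handed in when it is done.

Besides the shell and the picture viewer there is one more tool, called by a JSON object that holds its "api" and its "payload". send_rows: Moves the arm, as the interface text tells. Its arguments: {"type":"object","properties":{"series":{"type":"array","items":{"type":"object","properties":{"x":{"type":"number"},"y":{"type":"number"},"z":{"type":"number"},"twist":{"type":"number"},"grip":{"type":"number"}}}},"squeeze":{"type":"number"}},"required":["series"]}

```bash
mkdir -p pics; ls
python3 - <<'E'
from station import manip
import cv2,numpy as np
s=manip.read_state(); print({k:np.round(v,3).tolist() for k,v in s.items()}, manip.grip_depth)
for n in ("scene","side"):
    cv2.imwrite(f"pics/{n}0.png",cv2.resize(manip.read_camera(n)[:,:,::-1],(800,600),interpolation=cv2.INTER_CUBIC))
    c=manip.calibration(n); print(n,np.round(c["mtx"],1).tolist(),np.round(-c["R"].T@c["t"],3))
E
```

```text
pics
{'clock': 0.0, 'joint_pos': [1.165, 0.088, 1.372, -0.0, 1.684, -0.103], 'joint_vel': [0.002, -0.0, -0.0, 0.0, -0.0, 0.001], 'joint_torque': [-0.001, -35.186, -31.328, -0.0, 0.011, -0.0], 'tcp_pos': [0.164, 0.524, 0.23], 'orientation': [-0.474, -3.105, 0.003], 'ft_force': [0.42, -0.565, 0.962], 'torque': [-0.017, -0.022, -0.021], 'opening': 0.086} 0.0187
scene [[407.3, 0.0, 275.1], [0.0, 407.3, 210.8], [0.0, 0.0, 1.0]] [ 1.301 -0.091  0.932]
side [[485.1, 0.0, 280.6], [0.0, 485.1, 207.0], [0.0, 0.0, 1.0]] [ 0.471 -0.768  0.998]
```

View pics/scene0.png

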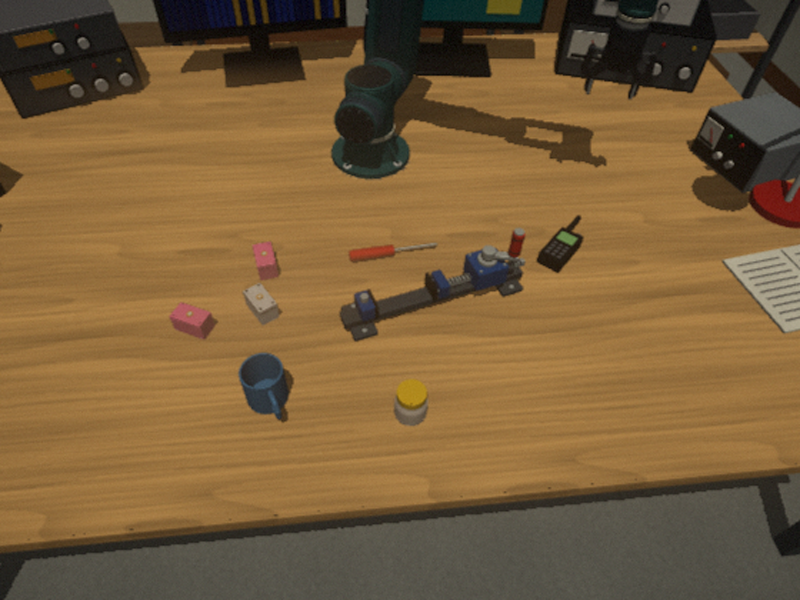

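View pics/side0.png

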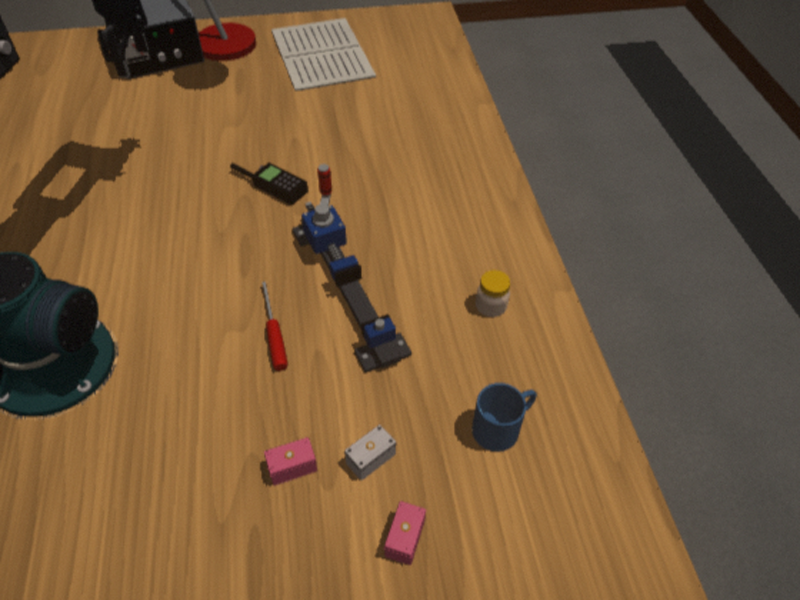

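The views show the silver box (scene 259,296; side 370,446), the back jaw knob (365,297; 380,323), the hub (489,252; 322,211) and the sleeve top (518,233; 324,170). I'll triangulate these.

```bash
cat > h.py <<'E'
from station import manip
import cv2,numpy as np
from scipy.spatial.transform import Rotation as Rot
def P(n,c=None):
    c=c or manip.calibration(n); return c["mtx"]@np.c_[c["R"],c["t"]]
def tri(a,b,s=.7):
    X=cv2.triangulatePoints(P("scene"),P("side"),np.array(a,float)*s,np.array(b,float)*s); return (X[:3]/X[3]).ravel()
def plane(n,uv,z,s=.7,c=None):
    c=c or manip.calibration(n); d=c["R"].T@np.linalg.solve(c["mtx"],np.array([uv[0]*s,uv[1]*s,1]))
    o=-c["R"].T@c["t"]; return o+d*(z-o[2])/d[2]
def shift(target):  # world target for TCP -> tool units
    s=manip.read_state(); R=Rot.from_rotvec(s["orientation"])
    return R.inv().apply(np.array(target)-s["tcp_pos"])/.05
def toolyaw():
    s=manip.read_state(); return np.degrees(np.arctan2(*Rot.from_rotvec(s["orientation"]).as_matrix()[[1,0],1]))
E
python3 - <<'E'
from h import *
np.set_printoptions(precision=4,suppress=True)
for k,a,b in [("plug",(259,296),(370,446)),("backknob",(365,297),(380,323)),("hub",(489,252),(322,211)),("sleevetop",(518,233),(324,170)),("mug",(263,370),(500,400)),("jar",(411,390),(495,283)),("mjaw",(437,278),(345,266))]:
    print(k,tri(a,b))
print("plug44",plane("scene",(259,296),.044),plane("side",(370,446),.044))
for uv in [(346,455),(380,429),(396,441),(362,465)]: print(plane("side",uv,.044))
for uv in [(366,357),(403,345)]: print("foot",plane("side",uv,.012))
for uv in [(298,233)]: print("foot2",plane("side",uv,.012))
print("foot2",plane("scene",(512,289),.012), "back foot",plane("scene",(365,331),.012))
print("radio",plane("side",(280,183),.032),"toolyaw",toolyaw())
E
```

```text
plug [ 0.5188 -0.2655  0.0423]
backknob [ 0.5655 -0.0555  0.071 ]
hub [0.4939 0.2017 0.1007]
sleevetop [0.5064 0.2474 0.1605]
mug [ 0.7246 -0.2425  0.0836]
jar [0.7814 0.0064 0.067 ]
mjaw [0.5221 0.0928 0.0621]
plug44 [ 0.5194 -0.2644  0.044 ] [ 0.5192 -0.2671  0.044 ]
[ 0.4815 -0.2762  0.044 ]
[ 0.5384 -0.2408  0.044 ]
[ 0.5596 -0.265   0.044 ]
[ 0.5031 -0.2962  0.044 ]
foot [ 0.5373 -0.0809  0.012 ]
foot [ 0.6047 -0.0657  0.012 ]
foot2 [0.443  0.2401 0.012 ]
foot2 [0.5198 0.2591 0.012 ] back foot [ 0.6023 -0.0585  0.012 ]
radio [0.4169 0.3739 0.032 ] toolyaw 72.65142207487696
```

```bash
python3 -c "
from h import *
print(shift([.519,-.266,.20]).round(2))"
```

```text
[-11.5  -12.97   0.63]
```

{"api": "send_rows", "payload": {"series": [{"x":-0.6,"y":-0.7,"z":0,"twist":0,"grip":0},{"x":-1.2,"y":-1.4,"z":0,"twist":0,"grip":0},{"x":-1.9,"y":-2.1,"z":0,"twist":0,"grip":0},{"x":-2.55,"y":-2.87,"z":0,"twist":0,"grip":0},{"x":-3.2,"y":-3.6,"z":0.1,"twist":0,"grip":0}]}}

```text
clock: 0.6
tcp_pos: [0.2632, 0.3034, 0.2257]
orientation: [0.472, 3.106, -0.002]
ft_force: [1.3, 0.3, -0.0]
opening: 0.0854
```

{"api": "send_rows", "payload": {"series": [{"x":-0.6,"y":-0.7,"z":0,"twist":0,"grip":0},{"x":-1.2,"y":-1.4,"z":0,"twist":0,"grip":0},{"x":-1.9,"y":-2.1,"z":0,"twist":0,"grip":0},{"x":-2.55,"y":-2.87,"z":0,"twist":0,"grip":0},{"x":-3.2,"y":-3.6,"z":0.1,"twist":0,"grip":0}]}}

```text
clock: 1.1
tcp_pos: [0.3629, 0.082, 0.2214]
orientation: [0.472, 3.104, -0.001]
ft_force: [1.2, 0.5, -0.6]
opening: 0.0855
```

{"api": "send_rows", "payload": {"series": [{"x":-0.6,"y":-0.7,"z":0,"twist":0,"grip":0},{"x":-1.2,"y":-1.4,"z":0,"twist":0,"grip":0},{"x":-1.9,"y":-2.1,"z":0,"twist":0,"grip":0},{"x":-2.55,"y":-2.87,"z":0,"twist":0,"grip":0},{"x":-3.2,"y":-3.6,"z":0.1,"twist":0,"grip":0}]}}

```text
clock: 1.6
tcp_pos: [0.4628, -0.1396, 0.2171]
orientation: [0.473, 3.102, -0.001]
ft_force: [0.6, 0.8, 0.4]
opening: 0.0854
```

```bash
python3 -c "
from h import *
print(shift([.519,-.266,.20]).round(2),toolyaw(),manip.read_state()['joint_pos'])"
```

```text
[-1.82 -2.08  0.35] 72.67147622399875 [-4.10402373e-01 -6.12646174e-02  1.54885663e+00  4.13363490e-05
  1.65055020e+00 -1.67875611e+00]
```

{"api": "send_rows", "payload": {"series": [{"x":-0.6,"y":-0.7,"z":0.1,"twist":1,"grip":0},{"x":-1.2,"y":-1.4,"z":0.2,"twist":2,"grip":0},{"x":-1.82,"y":-2.08,"z":0.35,"twist":3,"grip":0},{"x":-1.82,"y":-2.08,"z":0.35,"twist":4,"grip":0},{"x":-1.82,"y":-2.08,"z":0.35,"twist":5,"grip":0}]}}

```text
clock: 2.1
tcp_pos: [0.5184, -0.2674, 0.1974]
orientation: [-1.518, -2.75, -0.001]
ft_force: [-0.3, 0.2, 0.3]
opening: 0.0852
```

{"api": "send_rows", "payload": {"series": [{"x":0,"y":0,"z":0,"twist":1,"grip":0},{"x":0,"y":0,"z":0,"twist":2,"grip":0},{"x":0,"y":0,"z":0,"twist":3,"grip":0},{"x":0,"y":0,"z":0,"twist":4,"grip":0},{"x":0,"y":0,"z":0,"twist":5.2,"grip":0}]}}

```text
clock: 2.6
tcp_pos: [0.518, -0.2672, 0.1966]
orientation: [-2.382, -2.044, 0.0]
ft_force: [0.2, 0.3, -0.1]
opening: 0.0855
```

{"api": "send_rows", "payload": {"series": [{"x":0,"y":0,"z":0,"twist":1,"grip":0},{"x":0,"y":0,"z":0,"twist":2,"grip":0},{"x":0,"y":0,"z":0,"twist":3,"grip":0},{"x":0,"y":0,"z":0,"twist":4,"grip":0},{"x":0,"y":0,"z":0,"twist":5.2,"grip":0}]}}

```text
clock: 3.1
tcp_pos: [0.5177, -0.267, 0.1957]
orientation: [-2.945, -1.082, 0.003]
ft_force: [0.2, 0.7, 0.1]
opening: 0.0858
```

{"api": "send_rows", "payload": {"series": [{"x":0,"y":0,"z":0,"twist":1,"grip":0},{"x":0,"y":0,"z":0,"twist":1.1,"grip":0},{"x":0,"y":0,"z":0,"twist":1.1,"grip":0}]}}

```text
clock: 3.4
tcp_pos: [0.5175, -0.2669, 0.1952]
orientation: [-3.018, -0.856, 0.005]
ft_force: [0.7, 0.0, -0.2]
opening: 0.0854
```

```bash
python3 -c "
from h import *
print(shift([.519,-.266,.20]).round(2),toolyaw(),manip.read_state()['joint_pos'])
c=manip.calibration('wrist');im=manip.read_camera('wrist')
np.savez('w1.npz',**c)
cv2.imwrite('pics/w1.png',cv2.resize(im[:,:,::-1],(800,600)))"
```

```text
[ 0.03 -0.   -0.1 ] -58.323853304956586 [-5.73840129e-01  1.72126659e-01  1.34739179e+00  6.41314726e-04
  1.62723611e+00  4.44133620e-01]
```

View pics/w1.png

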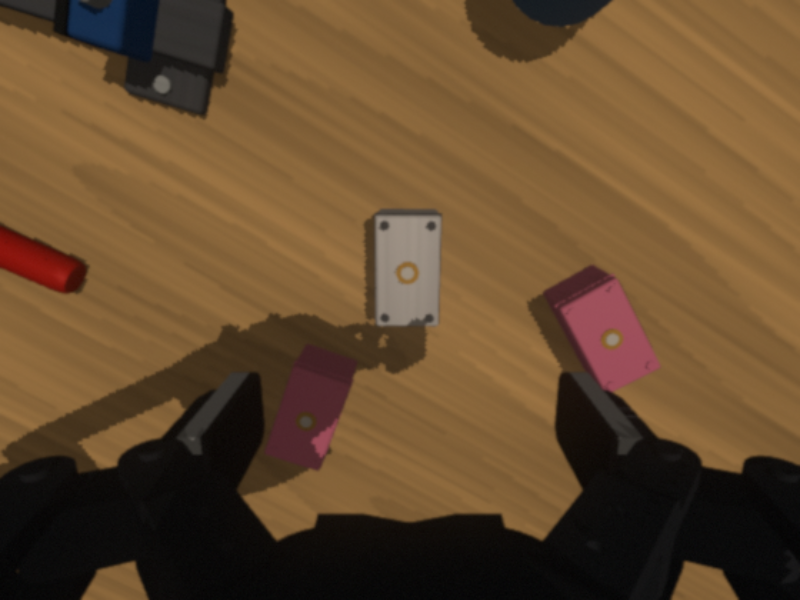

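```bash
python3 -c "
from h import *
c=dict(np.load('w1.npz'));p=plane('wrist',(407,272),.044,c=c);print(p)
a=plane('wrist',(376,213),.044,c=c);b=plane('wrist',(375,325),.044,c=c);d=a-b;print('angle',np.degrees(np.arctan2(d[1],d[0])))
for uv in [(306,420),(612,340)]: print(plane('wrist',uv,.044,c=c))
print(shift([p[0],p[1],.005]).round(2))"
```

```text
[ 0.51855026 -0.26458612  0.044     ]
angle 30.14333512535906
[ 0.3963977  -0.26026001  0.044     ]
[ 0.54954822 -0.39891093  0.044     ]
[ 0.05 -0.01  3.81]
```

{"api": "send_rows", "payload": {"series": [{"x":0.05,"y":0,"z":0.9,"twist":0.2,"grip":0},{"x":0.05,"y":0,"z":1.8,"twist":0.2,"grip":0},{"x":0.05,"y":0,"z":2.7,"twist":0.2,"grip":0},{"x":0.05,"y":0,"z":3.3,"twist":0.2,"grip":0},{"x":0.05,"y":0,"z":3.73,"twist":0.2,"grip":0}]}}

```text
clock: 3.95
tcp_pos: [0.5174, -0.2639, 0.0055]
orientation: [-3.026, -0.816, 0.009]
ft_force: [-0.5, -0.4, 0.6]
opening: 0.0855
```

{"api": "send_rows", "payload": {"series": [{"x":0,"y":0,"z":0,"twist":0,"grip":1},{"x":0,"y":0,"z":0,"twist":0,"grip":1},{"x":0,"y":0,"z":0,"twist":0,"grip":1},{"x":0,"y":0,"z":0,"twist":0,"grip":1},{"x":0,"y":0,"z":0,"twist":0,"grip":1}], "squeeze": 40}}

```text
clock: 4.45
tcp_pos: [0.5187, -0.2647, 0.0078]
orientation: [-3.029, -0.817, 0.005]
ft_force: [-0.3, 0.0, 4.0]
opening: 0.0396
```

{"api": "send_rows", "payload": {"series": [{"x":0,"y":0,"z":-0.1,"twist":0,"grip":1},{"x":0,"y":0,"z":-0.5,"twist":0,"grip":1},{"x":0,"y":0,"z":-1.2,"twist":0,"grip":1},{"x":0,"y":0,"z":-2,"twist":0,"grip":1},{"x":0,"y":0,"z":-2.8,"twist":0,"grip":1}]}}

```text
clock: 4.95
tcp_pos: [0.5185, -0.2647, 0.1482]
orientation: [-3.027, -0.817, 0.007]
ft_force: [0.9, -0.9, -3.2]
opening: 0.0399
```

{"api": "send_rows", "payload": {"series": [{"x":0.5,"y":-0.6,"z":-0.3,"twist":-1,"grip":1},{"x":1.1,"y":-1.3,"z":-0.6,"twist":-2,"grip":1},{"x":1.7,"y":-2,"z":-0.9,"twist":-3,"grip":1},{"x":2.3,"y":-2.7,"z":-1.04,"twist":-4,"grip":1},{"x":2.87,"y":-3.3,"z":-1.04,"twist":-5,"grip":1}]}}

```text
clock: 5.45
tcp_pos: [0.5602, -0.0482, 0.2028]
orientation: [-2.56, -1.811, 0.0]
ft_force: [0.9, -0.3, -3.8]
opening: 0.0396
```

{"api": "send_rows", "payload": {"series": [{"x":0,"y":0,"z":0,"twist":-1,"grip":1},{"x":0,"y":0,"z":0,"twist":-2,"grip":1},{"x":0,"y":0,"z":0,"twist":-3,"grip":1},{"x":0,"y":0,"z":0,"twist":-4,"grip":1},{"x":0,"y":0,"z":0,"twist":-4.4,"grip":1}]}}

```text
clock: 5.95
tcp_pos: [0.5595, -0.0481, 0.2021]
orientation: [-1.887, -2.503, -0.001]
ft_force: [0.3, -0.0, -2.6]
opening: 0.0396
```

```bash
python3 -c "
from h import *
s=manip.read_state();print(s['tcp_pos'],toolyaw(),s['joint_pos'])
c=manip.calibration('wrist');im=manip.read_camera('wrist')
np.savez('w2.npz',**c)
cv2.imwrite('pics/w2.png',cv2.resize(im[:,:,::-1],(800,600)))"
```

```text
[ 0.55953478 -0.04806189  0.20211195] 15.983915508773029 [-0.18867996  0.12440984  1.38772691  0.00351348  1.63543119 -0.46742452]
```

View pics/w2.png

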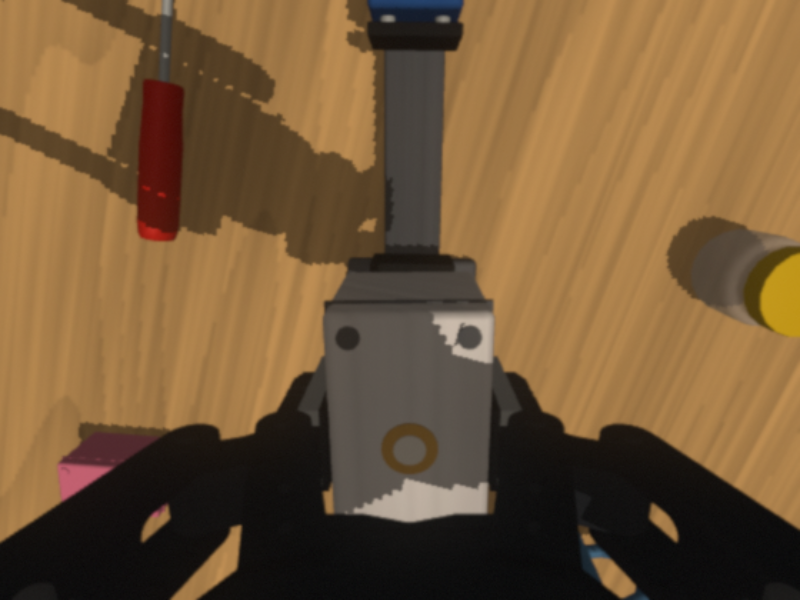

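```bash
python3 -c "
from h import *
np.set_printoptions(precision=4,suppress=True)
c=dict(np.load('w2.npz'))
a=plane('wrist',(414,60),.03,c=c);b=plane('wrist',(412,250),.03,c=c);d=a-b;print(a,b,'angle',np.degrees(np.arctan2(d[1],d[0])))
m=plane('wrist',(414,49),.03,c=c);m2=plane('wrist',(415,25),.064,c=c);m3=plane('wrist',(415,40),.064,c=c);k=plane('wrist',(412,255),.064,c=c)
print(m,m2,m3,k)
u=d/np.linalg.norm(d)
print('gap',(m-k)@u,(m3-k)@u,(m2-k)@u)
print('plug',plane('wrist',(409,447),.238,c=c))
import numpy as np
"
```

```text
[0.5278 0.0736 0.03  ] [ 0.5581 -0.0356  0.03  ] angle 105.48974256171202
[0.5262 0.0793 0.03  ] [0.5253 0.0834 0.064 ] [0.5273 0.0766 0.064 ] [ 0.5572 -0.0329  0.064 ]
gap 0.11639227784985628 0.1135854416944323 0.12064101436932936
plug [ 0.5609 -0.0496  0.238 ]
```

{"api": "send_rows", "payload": {"series": [{"x":0.8,"y":0.03,"z":0,"twist":0.06,"grip":1},{"x":1.53,"y":0.03,"z":0.3,"twist":0.06,"grip":1},{"x":1.53,"y":0.03,"z":1.1,"twist":0.06,"grip":1},{"x":1.53,"y":0.03,"z":1.9,"twist":0.06,"grip":1},{"x":1.53,"y":0.03,"z":2.5,"twist":0.06,"grip":1}]}}

```text
clock: 6.5
tcp_pos: [0.5375, 0.0269, 0.0748]
orientation: [-1.896, -2.493, 0.002]
ft_force: [-0.5, 0.4, -3.3]
opening: 0.0399
```

```bash
python3 -c "
from h import *
print(shift([.540,.026,.040]).round(3),toolyaw())
s=manip.read_state();print(s['tcp_pos'])
cv2.imwrite('pics/s3.png',cv2.resize(manip.read_camera('side')[100:300,150:350,::-1],(600,600)))"
```

```text
[-0.035  0.049  0.695] 15.496353365947412
[0.53747277 0.02689583 0.07476889]
```

View pics/s3.png

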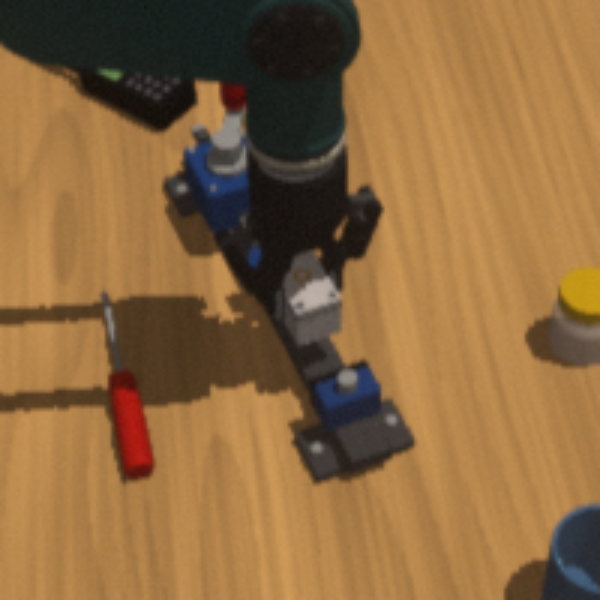

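The box hangs over the bay between the jaws, clear of both (back jaw at 350,390 in the crop). I'll lower it and release.

{"api": "send_rows", "payload": {"series": [{"x":-0.03,"y":0.04,"z":0.3,"twist":0,"grip":1},{"x":-0.03,"y":0.04,"z":0.55,"twist":0,"grip":1},{"x":-0.03,"y":0.04,"z":0.65,"twist":0,"grip":1},{"x":-0.03,"y":0.04,"z":0.7,"twist":0,"grip":1},{"x":-0.03,"y":0.04,"z":0.72,"twist":0,"grip":1}]}}

```text
clock: 7.05
tcp_pos: [0.5351, 0.0263, 0.0379]
orientation: [-1.891, -2.485, 0.012]
ft_force: [-13.9, 1.5, 19.8]
opening: 0.0394
```

{"api": "send_rows", "payload": {"series": [{"x":0,"y":0,"z":-0.04,"twist":0,"grip":1},{"x":0,"y":0,"z":-0.06,"twist":0,"grip":1}]}}

```text
clock: 7.25
tcp_pos: [0.5367, 0.0262, 0.0431]
orientation: [-1.894, -2.487, 0.009]
ft_force: [0.2, -0.6, -4.5]
opening: 0.0395
```

```bash
python3 -c "
from h import *
s=manip.read_state();print({k:np.round(v,4).tolist() for k,v in s.items()},toolyaw())
c=manip.calibration('wrist');im=manip.read_camera('wrist')
np.savez('w3.npz',**c)
cv2.imwrite('pics/w3.png',cv2.resize(im[:,:,::-1],(800,600)))"
```

```text
{'clock': 7.25, 'joint_pos': [-0.0592, 0.1846, 1.6469, 0.0041, 1.3259, -0.3294], 'joint_vel': [-0.0014, 0.0067, 0.0089, -0.0002, 0.0037, -0.0022], 'joint_torque': [0.081, -37.8783, -29.1432, 0.0194, 0.2713, 0.0067], 'tcp_pos': [0.5367, 0.0262, 0.0431], 'orientation': [-1.8939, -2.4873, 0.0086], 'ft_force': [0.1888, -0.6357, -4.469], 'torque': [-0.0247, 0.0355, 0.0092], 'opening': 0.0395} 15.429664391733604
```

View pics/w3.png

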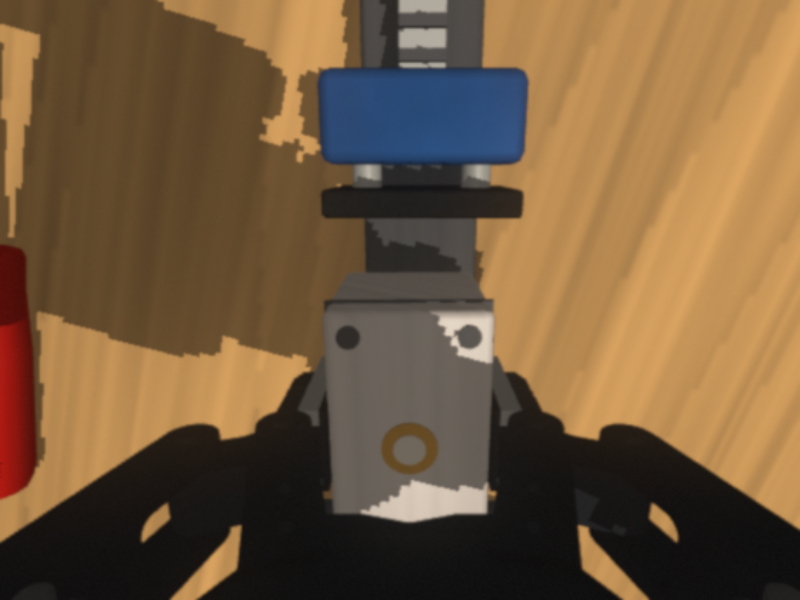

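{"api": "send_rows", "payload": {"series": [{"x":0,"y":0.09,"z":0,"twist":0,"grip":1},{"x":0,"y":0.09,"z":0,"twist":0,"grip":1}]}}

```text
clock: 7.5
tcp_pos: [0.5415, 0.0275, 0.0423]
orientation: [-1.894, -2.487, 0.009]
ft_force: [-0.6, 1.5, -3.6]
opening: 0.0399
```

{"api": "send_rows", "payload": {"series": [{"x":0,"y":0,"z":0.03,"twist":0,"grip":1},{"x":0,"y":0,"z":0.06,"twist":0,"grip":1}]}}

```text
clock: 7.7
tcp_pos: [0.5413, 0.0275, 0.0387]
orientation: [-1.893, -2.486, 0.009]
ft_force: [-0.6, -0.2, -2.8]
opening: 0.0395
```

{"api": "send_rows", "payload": {"series": [{"x":0,"y":0,"z":0.015,"twist":0,"grip":1},{"x":0,"y":0,"z":0.03,"twist":0,"grip":1}]}}

```text
clock: 7.9
tcp_pos: [0.5411, 0.0276, 0.0379]
orientation: [-1.893, -2.486, 0.01]
ft_force: [-4.0, 0.4, 6.2]
opening: 0.0397
```

{"api": "send_rows", "payload": {"series": [{"x":0,"y":0,"z":0,"twist":0,"grip":0.3},{"x":0,"y":0,"z":0,"twist":0,"grip":0.1},{"x":0,"y":0,"z":0,"twist":0,"grip":0.1},{"x":0,"y":0,"z":-0.3,"twist":0,"grip":0.1}]}}

```text
clock: 8.3
tcp_pos: [0.5396, 0.0275, 0.0511]
orientation: [-1.891, -2.483, 0.014]
ft_force: [-0.2, -0.2, 0.3]
opening: 0.0767
```

{"api": "send_rows", "payload": {"series": [{"x":0,"y":0,"z":-0.8,"twist":0,"grip":0.1},{"x":0,"y":0,"z":-1.6,"twist":0,"grip":0.1},{"x":0,"y":0,"z":-2.4,"twist":0,"grip":0.1},{"x":0,"y":0,"z":-3.2,"twist":0,"grip":0.1}]}}

```text
clock: 8.7
tcp_pos: [0.5431, 0.0266, 0.2142]
orientation: [-1.892, -2.484, 0.013]
ft_force: [1.4, 0.5, 0.4]
opening: 0.0768
```

```bash
python3 -c "
from h import *
s=manip.read_state();print({k:np.round(v,4).tolist() for k,v in s.items()},toolyaw())
c=manip.calibration('wrist');im=manip.read_camera('wrist')
np.savez('w4.npz',**c)
cv2.imwrite('pics/w4.png',cv2.resize(im[:,:,::-1],(800,600)))"
```

```text
{'clock': 8.7, 'joint_pos': [-0.0577, 0.0918, 1.3998, 0.0041, 1.6706, -0.3264], 'joint_vel': [-0.0049, -0.1198, -0.6642, 0.0004, 0.78, -0.0001], 'joint_torque': [0.1537, -35.446, -29.3954, 0.0176, -0.3575, -0.0002], 'tcp_pos': [0.5431, 0.0266, 0.2142], 'orientation': [-1.8917, -2.4839, 0.0126], 'ft_force': [1.3881, 0.4974, 0.4253], 'torque': [-0.0224, -0.0086, 0.0429], 'opening': 0.0768} 15.421133667813013
```

View pics/w4.png

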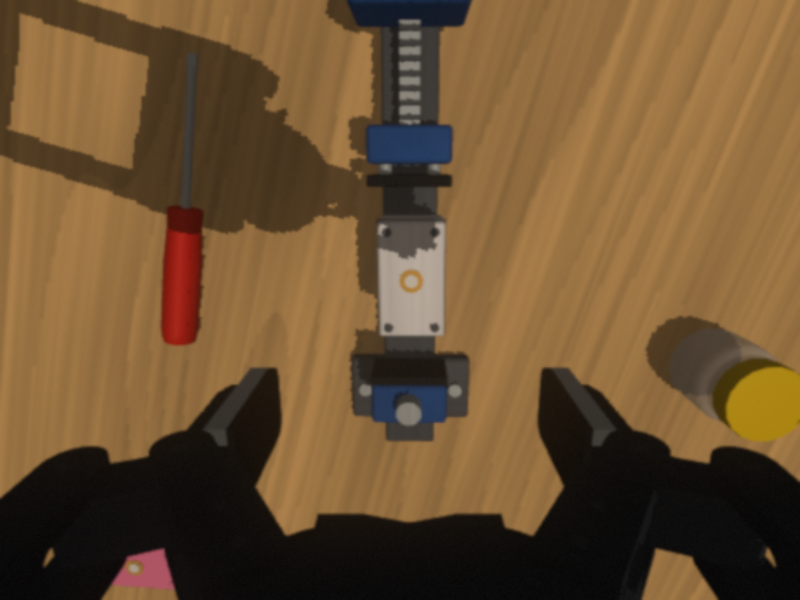

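{"api": "send_rows", "payload": {"series": [{"x":0.7,"y":0,"z":-0.3,"twist":0,"grip":0.1},{"x":1.4,"y":0,"z":-0.6,"twist":0,"grip":0.1},{"x":2,"y":0,"z":-0.8,"twist":0,"grip":0.1},{"x":2,"y":0,"z":-0.8,"twist":0,"grip":0.1}]}}

```text
clock: 9.15
tcp_pos: [0.5201, 0.1258, 0.2671]
orientation: [-1.895, -2.501, -0.008]
ft_force: [-0.2, -0.1, 0.9]
opening: 0.0772
```

```bash
python3 -c "
from h import *
np.set_printoptions(precision=4,suppress=True)
c=dict(np.load('w4.npz'))
print('plug',plane('wrist',(411,281),.074,c=c),'mface',plane('wrist',(409,186),.064,c=c),'back',plane('wrist',(409,378),.064,c=c),plane('wrist',(409,360),.064,c=c))
s=manip.read_state();print(s['tcp_pos'],toolyaw())
c=manip.calibration('wrist');im=manip.read_camera('wrist')
np.savez('w5.npz',**c)
cv2.imwrite('pics/w5.png',cv2.resize(im[:,:,::-1],(800,600)))"
```

```text
plug [0.5426 0.0263 0.074 ] mface [0.5267 0.0788 0.064 ] back [ 0.559  -0.0385  0.064 ] [ 0.5557 -0.0264  0.064 ]
[0.5201 0.1258 0.2671] 15.686693493223036
```

View pics/w5.png

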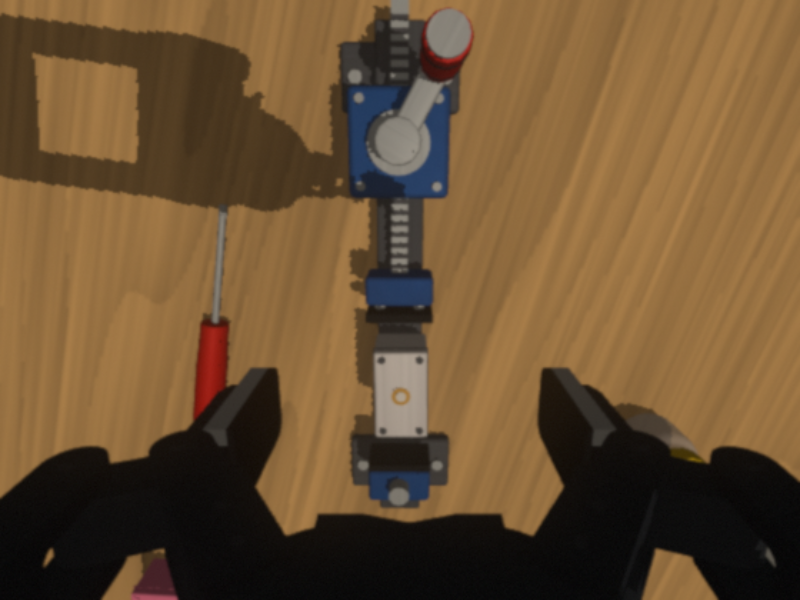

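```bash
python3 -c "
from h import *
np.set_printoptions(precision=4,suppress=True)
c=dict(np.load('w5.npz'))
q=[plane('wrist',p,.08,c=c) for p in [(348,88),(449,86),(448,197),(348,198)]];print('gb',np.mean(q,0),np.linalg.norm(q[0]-q[1]),np.linalg.norm(q[1]-q[2]))
print('hub',plane('wrist',(397,141),.10,c=c))
print('hub',plane('wrist',(397,141),.105,c=c))
for z in (.163,.167): print('sleeve',plane('wrist',(446,34),z,c=c))
"
```

```text
gb [0.4931 0.2004 0.08  ] 0.06332922807781684 0.0682970884310549
hub [0.4925 0.201  0.1   ]
hub [0.4927 0.2008 0.105 ]
sleeve [0.5039 0.2498 0.163 ]
sleeve [0.5038 0.2488 0.167 ]
```

{"api": "send_rows", "payload": {"series": [{"x":0.7,"y":0.1,"z":0,"twist":0,"grip":0.1},{"x":1.4,"y":0.2,"z":0.4,"twist":0,"grip":0.1},{"x":2.1,"y":0.3,"z":0.9,"twist":0,"grip":0.1},{"x":2.46,"y":0.36,"z":1.34,"twist":0,"grip":0.1},{"x":2.46,"y":0.36,"z":1.34,"twist":0,"grip":0.1}]}}

```text
clock: 9.7
tcp_pos: [0.5022, 0.248, 0.1944]
orientation: [-1.891, -2.497, 0.007]
ft_force: [-0.6, -1.2, -0.4]
opening: 0.0768
```

```bash
python3 -c "
from h import *
s=manip.read_state();print(s['tcp_pos'],toolyaw(),shift([.504,.2492,.12]).round(3))
c=manip.calibration('wrist');im=manip.read_camera('wrist')
np.savez('w6.npz',**c)
cv2.imwrite('pics/w6.png',cv2.resize(im[:,:,::-1],(800,600)))"
```

```text
[0.5022023  0.2479666  0.19443859] 15.715937312250563 [0.007 0.055 1.488]
```

View pics/w6.png

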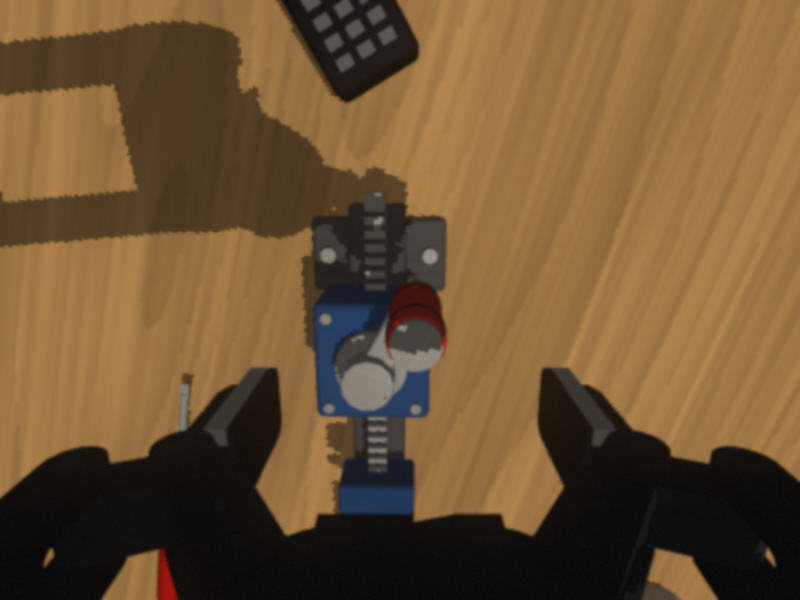

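```bash
python3 -c "
from h import *
np.set_printoptions(precision=4,suppress=True)
c=dict(np.load('w6.npz'))
for z in (.163,.167): print('sleeve',plane('wrist',(416,342),z,c=c))
for z in (.10,.105,.11,.115): print('hub',plane('wrist',(367,385),z,c=c))
q=[plane('wrist',p,.08,c=c) for p in [(316,308),(430,305),(429,416),(318,416)]];print('gb',np.mean(q,0))
for z in (.163,): print(shift([*plane('wrist',(416,342),z,c=c)[:2],.12]).round(3))
"
```

```text
sleeve [0.5049 0.2497 0.163 ]
sleeve [0.5045 0.2511 0.167 ]
hub [0.4933 0.1969 0.1   ]
hub [0.4932 0.1993 0.105 ]
hub [0.493  0.2017 0.11  ]
hub [0.4929 0.2041 0.115 ]
gb [0.4939 0.2013 0.08  ]
[0.038 0.052 1.535]
```

{"api": "send_rows", "payload": {"series": [{"x":0.035,"y":0.05,"z":0.4,"twist":0,"grip":0.1},{"x":0.035,"y":0.05,"z":0.9,"twist":0,"grip":0.1},{"x":0.035,"y":0.05,"z":1.3,"twist":0,"grip":0.1},{"x":0.035,"y":0.05,"z":1.46,"twist":0,"grip":0.3},{"x":0.035,"y":0.05,"z":1.46,"twist":0,"grip":0.5}]}}

```text
clock: 10.25
tcp_pos: [0.5052, 0.2481, 0.1235]
orientation: [-1.897, -2.496, 0.006]
ft_force: [-0.9, -0.7, 0.4]
opening: 0.0494
```

{"api": "send_rows", "payload": {"series": [{"x":0,"y":0,"z":0,"twist":0,"grip":1},{"x":0,"y":0,"z":0,"twist":0,"grip":1},{"x":0,"y":0,"z":0,"twist":0,"grip":1},{"x":0,"y":0,"z":0,"twist":0,"grip":1},{"x":0,"y":0,"z":0,"twist":0,"grip":1}], "squeeze": 45}}

```text
clock: 10.75
tcp_pos: [0.5061, 0.2476, 0.1257]
orientation: [-1.899, -2.498, 0.003]
ft_force: [-1.1, -3.4, 6.0]
opening: 0.0229
```

```bash
cat >> h.py <<'E'
def arc(step,n=5,C=(.4930,.2012),r=.05):
    s=manip.read_state(); p=s["tcp_pos"][:2]-np.array(C); th=np.arctan2(p[1],p[0])
    f=s["ft_force"][:2]; er=p/np.hypot(*p); et=np.array([er[1],-er[0]])
    print("clock %.2f crank %.3f r %.4f Frad %.1f Ftan(cw) %.1f fz %.1f open %.4f z %.4f"%(s["clock"],np.radians(105.5)-th,np.hypot(*p),f@er,f@et,s["ft_force"][2],s["opening"],s["tcp_pos"][2]))
    t=th-step*np.arange(1,n+1)
    for a in t: print(shift([C[0]+r*np.cos(a),C[1]+r*np.sin(a),s["tcp_pos"][2]]).round(2).tolist())
E
python3 -c "
from h import *
arc(.2);print(toolyaw())"
```

```text
clock 10.75 crank 0.546 r 0.0482 Frad -3.6 Ftan(cw) -0.2 fz 6.0 open 0.0229 z 0.1257
[-0.09, 0.18, -0.0]
[-0.24, 0.31, -0.0]
[-0.41, 0.41, -0.0]
[-0.6, 0.47, -0.0]
[-0.8, 0.5, -0.0]
15.522455732070444
```

```bash
python3 -c "
from h import *
arc(.16,C=(.494,.1996))"
```

```text
clock 10.75 crank 0.517 r 0.0495 Frad -3.6 Ftan(cw) -0.3 fz 6.0 open 0.0229 z 0.1257
[-0.08, 0.14, -0.0]
[-0.19, 0.25, -0.0]
[-0.32, 0.35, -0.0]
[-0.46, 0.43, -0.0]
[-0.61, 0.48, -0.0]
```

{"api": "send_rows", "payload": {"series": [{"x":-0.08,"y":0.14,"z":0,"twist":0,"grip":1},{"x":-0.19,"y":0.25,"z":0,"twist":0,"grip":1},{"x":-0.32,"y":0.35,"z":0,"twist":0,"grip":1},{"x":-0.46,"y":0.43,"z":0,"twist":0,"grip":1},{"x":-0.61,"y":0.48,"z":0,"twist":0,"grip":1}]}}

```text
clock: 11.25
tcp_pos: [0.5354, 0.2252, 0.1257]
orientation: [-1.895, -2.496, 0.007]
ft_force: [-6.8, -0.2, 3.2]
opening: 0.0233
```

```bash
python3 -c "
from h import *
arc(.2,C=(.494,.1996))"
```

```text
clock 11.25 crank 1.287 r 0.0487 Frad -5.8 Ftan(cw) -3.4 fz 3.2 open 0.0233 z 0.1257
[-0.19, 0.06, -0.0]
[-0.39, 0.06, -0.0]
[-0.58, 0.01, -0.0]
[-0.77, -0.07, -0.0]
[-0.93, -0.18, -0.0]
```

{"api": "send_rows", "payload": {"series": [{"x":-0.19,"y":0.04,"z":0,"twist":0,"grip":1},{"x":-0.39,"y":0.04,"z":0,"twist":0,"grip":1},{"x":-0.58,"y":-0.01,"z":0,"twist":0,"grip":1},{"x":-0.77,"y":-0.09,"z":0,"twist":0,"grip":1},{"x":-0.93,"y":-0.2,"z":0,"twist":0,"grip":1}]}}

```text
clock: 11.75
tcp_pos: [0.5385, 0.1795, 0.1258]
orientation: [-1.892, -2.495, 0.0]
ft_force: [-0.8, 4.6, 0.1]
opening: 0.023
```

```bash
python3 -c "
from h import *
arc(.2,C=(.4935,.1998))"
```

```text
clock 11.75 crank 2.265 r 0.0494 Frad -2.6 Ftan(cw) -3.9 fz 0.1 open 0.0230 z 0.1258
[-0.15, -0.13, -0.0]
[-0.26, -0.3, -0.0]
[-0.33, -0.49, 0.0]
[-0.36, -0.68, 0.0]
[-0.36, -0.88, 0.0]
```

{"api": "send_rows", "payload": {"series": [{"x":-0.15,"y":-0.13,"z":0,"twist":0,"grip":1},{"x":-0.26,"y":-0.3,"z":0,"twist":0,"grip":1},{"x":-0.33,"y":-0.49,"z":0,"twist":0,"grip":1},{"x":-0.36,"y":-0.68,"z":0,"twist":0,"grip":1},{"x":-0.36,"y":-0.88,"z":0,"twist":0,"grip":1}]}}

```text
clock: 12.25
tcp_pos: [0.5018, 0.1501, 0.1259]
orientation: [-1.894, -2.497, -0.003]
ft_force: [3.7, 3.2, -3.4]
opening: 0.0228
```

```bash
python3 -c "
from h import *
arc(.2,C=(.4935,.1998))"
```

```text
clock 12.25 crank 3.246 r 0.0504 Frad -2.5 Ftan(cw) -4.2 fz -3.4 open 0.0228 z 0.1259
[0.05, -0.19, 0.0]
[0.13, -0.38, 0.0]
[0.24, -0.54, 0.0]
[0.39, -0.68, 0.0]
[0.55, -0.79, 0.01]
```

{"api": "send_rows", "payload": {"series": [{"x":0.05,"y":-0.19,"z":0,"twist":0,"grip":1},{"x":0.13,"y":-0.38,"z":0,"twist":0,"grip":1},{"x":0.24,"y":-0.54,"z":0,"twist":0,"grip":1},{"x":0.39,"y":-0.68,"z":0,"twist":0,"grip":1},{"x":0.55,"y":-0.79,"z":0,"twist":0,"grip":1}]}}

```text
clock: 12.75
tcp_pos: [0.4565, 0.1646, 0.126]
orientation: [-1.897, -2.499, -0.002]
ft_force: [5.9, -1.9, -5.7]
opening: 0.0231
```

```bash
python3 -c "
from h import *
arc(.16,C=(.4935,.1998))"
```

```text
clock 12.75 crank 4.222 r 0.0511 Frad -2.9 Ftan(cw) -5.5 fz -5.7 open 0.0231 z 0.1260
[0.16, -0.04, 0.0]
[0.31, -0.08, 0.0]
[0.47, -0.1, 0.0]
[0.63, -0.09, 0.0]
[0.79, -0.05, 0.0]
```

{"api": "send_rows", "payload": {"series": [{"x":0.15,"y":-0.05,"z":0,"twist":0,"grip":1},{"x":0.3,"y":-0.09,"z":0,"twist":0,"grip":1},{"x":0.44,"y":-0.11,"z":0,"twist":0,"grip":1},{"x":0.57,"y":-0.1,"z":0,"twist":0,"grip":1},{"x":0.71,"y":-0.08,"z":0,"twist":0,"grip":1}]}}

```text
clock: 13.25
tcp_pos: [0.4425, 0.1977, 0.1259]
orientation: [-1.897, -2.499, 0.001]
ft_force: [2.2, -3.6, -2.6]
opening: 0.0232
```

```bash
python3 -c "
from h import *
arc(.06,C=(.4935,.1998))
cv2.imwrite('pics/s7.png',cv2.resize(manip.read_camera('side')[100:300,150:350,::-1],(600,600)))"
```

```text
clock 13.25 crank 4.941 r 0.0510 Frad -2.1 Ftan(cw) -3.7 fz -2.6 open 0.0232 z 0.1259
[0.05, 0.04, 0.0]
[0.11, 0.05, 0.0]
[0.17, 0.08, 0.0]
[0.22, 0.1, 0.0]
[0.27, 0.13, 0.0]
```

View pics/s7.png

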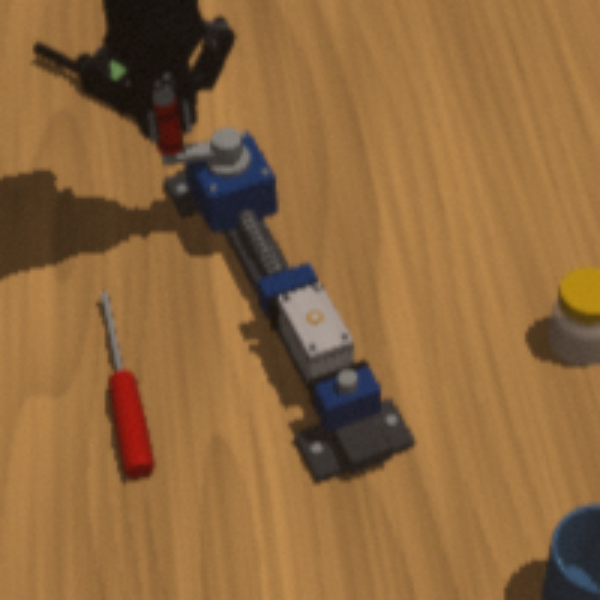

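{"api": "send_rows", "payload": {"series": [{"x":0.05,"y":0.02,"z":0,"twist":0,"grip":1},{"x":0.11,"y":0.04,"z":0,"twist":0,"grip":1},{"x":0.17,"y":0.07,"z":0,"twist":0,"grip":1},{"x":0.22,"y":0.1,"z":0,"twist":0,"grip":1},{"x":0.27,"y":0.13,"z":0,"twist":0,"grip":1}]}}

```text
clock: 13.8
tcp_pos: [0.4447, 0.2139, 0.1259]
orientation: [-1.895, -2.498, 0.0]
ft_force: [-0.5, -4.1, -1.3]
opening: 0.0228
```

```bash
python3 -c "
from h import *
arc(.05,C=(.4935,.1998),r=.0505)"
```

```text
clock 13.80 crank -1.019 r 0.0508 Frad -0.7 Ftan(cw) -4.1 fz -1.3 open 0.0228 z 0.1259
[0.04, 0.03, 0.0]
[0.08, 0.06, 0.0]
[0.12, 0.09, 0.0]
[0.16, 0.13, 0.0]
[0.19, 0.16, 0.0]
```

{"api": "send_rows", "payload": {"series": [{"x":0.04,"y":0.03,"z":0,"twist":0,"grip":1},{"x":0.08,"y":0.06,"z":0,"twist":0,"grip":1},{"x":0.12,"y":0.09,"z":0,"twist":0,"grip":1},{"x":0.16,"y":0.13,"z":0,"twist":0,"grip":1},{"x":0.19,"y":0.16,"z":0,"twist":0,"grip":1}]}}

```text
clock: 14.3
tcp_pos: [0.4499, 0.2254, 0.1259]
orientation: [-1.895, -2.497, 0.0]
ft_force: [-1.0, -3.2, -0.4]
opening: 0.0229
```

```bash
python3 -c "
from h import *
arc(.05,C=(.4935,.1998),r=.0505)"
```

```text
clock 14.30 crank -0.769 r 0.0506 Frad -0.8 Ftan(cw) -3.3 fz -0.4 open 0.0229 z 0.1259
[0.03, 0.04, 0.0]
[0.06, 0.08, 0.0]
[0.1, 0.12, -0.0]
[0.12, 0.16, -0.0]
[0.15, 0.2, -0.0]
```

{"api": "send_rows", "payload": {"series": [{"x":0.03,"y":0.04,"z":0,"twist":0,"grip":1},{"x":0.06,"y":0.08,"z":0,"twist":0,"grip":1},{"x":0.1,"y":0.12,"z":0,"twist":0,"grip":1},{"x":0.12,"y":0.16,"z":0,"twist":0,"grip":1},{"x":0.15,"y":0.2,"z":0,"twist":0,"grip":1}]}}

```text
clock: 14.8
tcp_pos: [0.4577, 0.2353, 0.1259]
orientation: [-1.895, -2.498, 0.001]
ft_force: [-0.6, -4.4, -0.1]
opening: 0.0229
```

```bash
python3 -c "
from h import *
arc(.05,C=(.4935,.1998),r=.0505)"
```

```text
clock 14.80 crank -0.518 r 0.0504 Frad -2.7 Ftan(cw) -3.5 fz -0.1 open 0.0229 z 0.1259
[0.03, 0.04, -0.0]
[0.05, 0.09, -0.0]
[0.07, 0.14, -0.0]
[0.08, 0.18, -0.0]
[0.1, 0.23, -0.0]
```

Crank at 5.77 and no bite yet.

{"api": "send_rows", "payload": {"series": [{"x":0.03,"y":0.04,"z":0,"twist":0,"grip":1},{"x":0.05,"y":0.09,"z":0,"twist":0,"grip":1},{"x":0.07,"y":0.14,"z":0,"twist":0,"grip":1},{"x":0.08,"y":0.18,"z":0,"twist":0,"grip":1},{"x":0.1,"y":0.22,"z":0,"twist":0,"grip":1}]}}

```text
clock: 15.3
tcp_pos: [0.4673, 0.2426, 0.1258]
orientation: [-1.896, -2.498, 0.002]
ft_force: [-0.2, -6.3, -0.2]
opening: 0.0232
```

```bash
python3 -c "
from h import *
arc(.05,C=(.4935,.1998),r=.0505)"
```

```text
clock 15.30 crank -0.278 r 0.0502 Frad -5.3 Ftan(cw) -3.4 fz -0.2 open 0.0232 z 0.1258
[0.02, 0.05, -0.0]
[0.03, 0.1, -0.0]
[0.04, 0.15, -0.0]
[0.04, 0.2, -0.0]
[0.04, 0.25, -0.0]
```

{"api": "send_rows", "payload": {"series": [{"x":0.01,"y":0.05,"z":0,"twist":0,"grip":1},{"x":0.01,"y":0.1,"z":0,"twist":0,"grip":1},{"x":0.02,"y":0.15,"z":0,"twist":0,"grip":1},{"x":0.02,"y":0.2,"z":0,"twist":0,"grip":1},{"x":0.02,"y":0.24,"z":0,"twist":0,"grip":1}]}}

```text
clock: 15.8
tcp_pos: [0.4786, 0.2473, 0.1259]
orientation: [-1.895, -2.498, 0.001]
ft_force: [-3.3, -2.2, 0.4]
opening: 0.0229
```

```bash
python3 -c "
from h import *
arc(.05,C=(.4935,.1998),r=.0495)"
```

```text
clock 15.80 crank -0.034 r 0.0498 Frad -1.1 Ftan(cw) -3.8 fz 0.4 open 0.0229 z 0.1259
[-0.01, 0.05, -0.0]
[-0.01, 0.1, -0.0]
[-0.01, 0.15, -0.0]
[-0.02, 0.2, -0.0]
[-0.03, 0.25, -0.0]
```

{"api": "send_rows", "payload": {"series": [{"x":0,"y":0.04,"z":0,"twist":0,"grip":1},{"x":-0.01,"y":0.08,"z":0,"twist":0,"grip":1},{"x":-0.01,"y":0.12,"z":0,"twist":0,"grip":1},{"x":-0.02,"y":0.16,"z":0,"twist":0,"grip":1},{"x":-0.02,"y":0.2,"z":0,"twist":0,"grip":1}]}}

```text
clock: 16.3
tcp_pos: [0.4885, 0.2492, 0.1258]
orientation: [-1.895, -2.498, 0.001]
ft_force: [-3.0, -2.9, 2.3]
opening: 0.0229
```

```bash
python3 -c "
from h import *
arc(.04,C=(.4935,.1998),r=.0495)"
```

```text
clock 16.30 crank 0.170 r 0.0496 Frad -2.6 Ftan(cw) -3.3 fz 2.3 open 0.0229 z 0.1258
[-0.01, 0.04, -0.0]
[-0.02, 0.08, -0.0]
[-0.03, 0.12, -0.0]
[-0.04, 0.15, -0.0]
[-0.06, 0.19, -0.0]
```

{"api": "send_rows", "payload": {"series": [{"x":-0.01,"y":0.04,"z":0,"twist":0,"grip":1},{"x":-0.02,"y":0.08,"z":0,"twist":0,"grip":1},{"x":-0.03,"y":0.12,"z":0,"twist":0,"grip":1},{"x":-0.05,"y":0.15,"z":0,"twist":0,"grip":1},{"x":-0.07,"y":0.19,"z":0,"twist":0,"grip":1}]}}

```text
clock: 16.8
tcp_pos: [0.4987, 0.2489, 0.1259]
orientation: [-1.894, -2.497, -0.0]
ft_force: [-3.9, 0.6, 0.9]
opening: 0.0227
```

```bash
python3 -c "
from h import *
arc(.04,C=(.4935,.1998),r=.0495)"
```

```text
clock 16.80 crank 0.376 r 0.0494 Frad 0.2 Ftan(cw) -4.0 fz 0.9 open 0.0227 z 0.1259
[-0.01, 0.04, -0.0]
[-0.03, 0.07, -0.0]
[-0.05, 0.11, -0.0]
[-0.07, 0.14, -0.0]
[-0.09, 0.18, -0.0]
```

Crank at 6.66. I'll keep going in about 8 mm strokes.

{"api": "send_rows", "payload": {"series": [{"x":-0.01,"y":0.04,"z":0,"twist":0,"grip":1},{"x":-0.03,"y":0.07,"z":0,"twist":0,"grip":1},{"x":-0.05,"y":0.11,"z":0,"twist":0,"grip":1},{"x":-0.07,"y":0.14,"z":0,"twist":0,"grip":1},{"x":-0.09,"y":0.18,"z":0,"twist":0,"grip":1}]}}

```text
clock: 17.3
tcp_pos: [0.5079, 0.247, 0.1258]
orientation: [-1.893, -2.496, 0.002]
ft_force: [-6.6, -2.7, 3.6]
opening: 0.0228
```

```bash
python3 -c "
from h import *
arc(.04,C=(.4935,.1998),r=.0495)"
```

```text
clock 17.30 crank 0.567 r 0.0494 Frad -4.5 Ftan(cw) -5.5 fz 3.6 open 0.0228 z 0.1258
[-0.02, 0.03, -0.0]
[-0.04, 0.07, -0.0]
[-0.07, 0.1, -0.0]
[-0.09, 0.13, -0.0]
[-0.12, 0.16, -0.0]
```

{"api": "send_rows", "payload": {"series": [{"x":-0.02,"y":0.02,"z":0,"twist":0,"grip":1},{"x":-0.04,"y":0.05,"z":0,"twist":0,"grip":1},{"x":-0.04,"y":0.05,"z":0,"twist":0,"grip":1}]}}

```text
clock: 17.6
tcp_pos: [0.5101, 0.2462, 0.1258]
orientation: [-1.891, -2.495, 0.002]
ft_force: [-8.0, -0.6, 2.9]
opening: 0.0231
```

```bash
python3 -c "
from h import *
arc(.03,C=(.4935,.1998),r=.0492)"
```

```text
clock 17.60 crank 0.614 r 0.0493 Frad -3.3 Ftan(cw) -7.3 fz 2.9 open 0.0231 z 0.1258
[-0.02, 0.02, -0.0]
[-0.04, 0.05, -0.0]
[-0.06, 0.07, -0.0]
[-0.08, 0.09, -0.0]
[-0.1, 0.11, -0.0]
```

{"api": "send_rows", "payload": {"series": [{"x":0,"y":0,"z":0,"twist":0,"grip":1},{"x":0,"y":0,"z":0,"twist":0,"grip":0.5},{"x":0,"y":0,"z":0,"twist":0,"grip":0.2},{"x":0,"y":0,"z":0,"twist":0,"grip":0.1},{"x":0,"y":0,"z":0,"twist":0,"grip":0.1}]}}

```text
clock: 18.1
tcp_pos: [0.5107, 0.2464, 0.126]
orientation: [-1.892, -2.495, 0.001]
ft_force: [-0.3, -0.3, 0.3]
opening: 0.0766
```

{"api": "send_rows", "payload": {"series": [{"x":0,"y":0,"z":-0.5,"twist":0,"grip":0.1},{"x":0,"y":0,"z":-1.2,"twist":0,"grip":0.1},{"x":0,"y":0,"z":-2,"twist":0,"grip":0.1},{"x":-0.6,"y":0,"z":-2.4,"twist":0,"grip":0.1},{"x":-1.2,"y":0,"z":-2.6,"twist":0,"grip":0.1}]}}

```text
clock: 18.6
tcp_pos: [0.5293, 0.1882, 0.2593]
orientation: [-1.892, -2.501, -0.008]
ft_force: [0.0, -0.7, -0.5]
opening: 0.0767
```

{"api": "send_rows", "payload": {"series": [{"x":-0.8,"y":0,"z":0,"twist":0,"grip":0.1},{"x":-1.6,"y":0,"z":0,"twist":0,"grip":0.1},{"x":-1.7,"y":0,"z":0,"twist":0,"grip":0.1},{"x":-1.7,"y":0,"z":0,"twist":0,"grip":0.1},{"x":-1.7,"y":0,"z":0,"twist":0,"grip":0.1}]}}

```text
clock: 19.1
tcp_pos: [0.5523, 0.1071, 0.2585]
orientation: [-1.891, -2.501, -0.008]
ft_force: [-0.4, -0.1, -0.1]
opening: 0.0767
```

```bash
python3 -c "
from h import *
c=manip.calibration('wrist');im=manip.read_camera('wrist')
np.savez('w8.npz',**c); print(manip.read_state()['ft_force'].round(1) if hasattr(manip.read_state()['ft_force'],'round') else manip.read_state()['ft_force'])
cv2.imwrite('pics/w8.png',cv2.resize(im[:,:,::-1],(800,600)))"
```

```text
[0.  0.6 1.8]
```

View pics/w8.png

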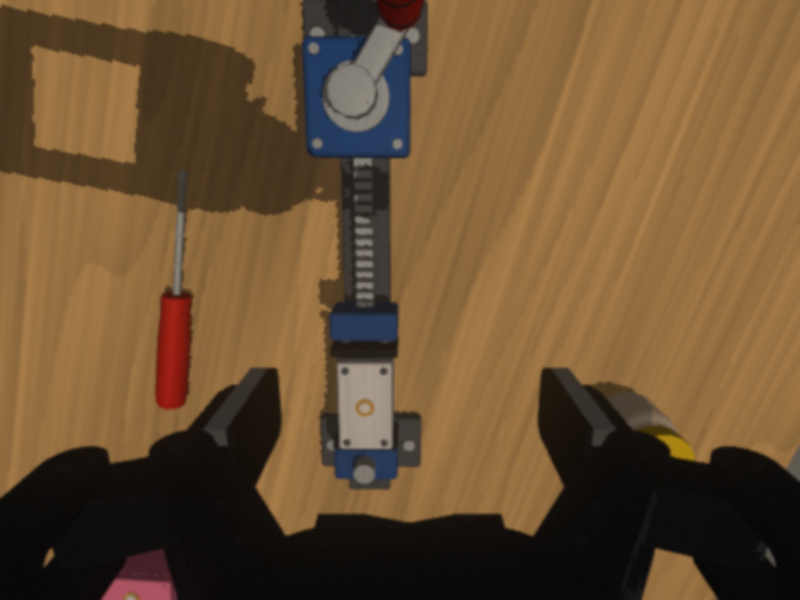

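The box sits between both jaws (plug at 365,407), aligned with the beam and touching the moving pad and the back jaw. The arm is clear, so I'm handing in.

```bash
python3 -c "
from station import manip
print(manip.sign_off(), manip.read_state()['clock'])"
```

```text
the job is handed in; nothing more can be done
the job is handed in; nothing more can be done
```

The filter box is clamped between the jaws, and I handed the job in at about 19 s; no verdict was reported.

- **Placing:** On the first lowering the box was about 4 mm off the beam's centre line and touched down with about 20 N up and 14 N sideways. I lifted it, re-centred it and set it down again before letting go. The next picture showed it upright in the bay and in line with the beam.
- **Winding:** I held the red sleeve throughout with a 45 N squeeze and wound the crank from about 0.5 to 6.9 rad. The force along the circle stayed around 3 to 5.5 N, then rose to 7.3 N at the bite, which is inside the 5 to 8 N target. From that I estimate 24 to 28 N of clamping at that moment. I then stopped and let go.
- **Last checks:** After release the wrist force was near zero and the arm was clear of everything. The last picture showed the box straight on the beam, touching both jaws. I did not move the mug, jar, screwdriver or radio, though the last picture shows only the screwdriver and part of the jar.
- **Not measured:** I could not read the clamping force left after letting go. From the task text it should be about 15 N.

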